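Take the turned jar over the rack's rail onto the swinging display board

ROBOT

A 6-joint arm with a two-finger parallel gripper is mounted at the origin on a cart in front of the work surface, level with it; the furniture and walls round the work are solid. World frame = base frame: x ahead of the robot, y to its left, z up, the work surface at z = 0. Lengths are in m, angles in rad, forces in N, time in s.
With the tool pointing down it reaches from about 0.275 to 0.85 m from the base axis. Payload 5.2 kg.
Tool frame: the origin (TCP) lies midway between the tips of the shut fingers; the grasp point (between the pads) lies 19 mm behind it; z points along the fingers, y is the line along which they close (so a half turn about z gives the same grasp; the last joint's range is limited). The gripper opens to 85 mm and grips with 20 to 120 N. Pads are 22 mm wide; open, the fingers measure 114 mm over their backs; the gripper's body (76 mm by 85 mm) begins 54 mm behind the grasp point. The pads swing forward as they close: fully open they stand 13 mm farther back than shut.
Start: joints at [-1.365, 0.259, 1.535, -0, 1.348, -0.203], TCP at [0.219, -0.505, 0.231] pointing down, gripper open.
Joint ranges: [-3.14, 3.14], [-0.91, 2.08], [0.19, 2.58], [-1.22, 4.36], [0.22, 2.71], [-3.12, 3.12]. Speed limits (rad/s): [2.57, 2.57, 3.14, 3.14, 3.14, 3.14].

INTERFACE

Orientations are given as [roll, pitch, yaw] about the fixed x, y, z axes, in that order (R = Rz(yaw) Ry(pitch) Rx(roll)).
In Python, from plant import arm, viewer gives the robot as it stands. The module is installed in compiled form; this text tells all that it offers.
- The arm moves only by the tool servo_tool, never from a script. Its argument "steps" is a list that holds one entry, the list of rows, each a list of 7 numbers: the shift along the tool's x, y, z in mm, then the turn, a rotation vector about the tool's x, y, z in degrees, then the closure, from 0 (fully open) to 1 (shut). In form: [[[dx, dy, dz, ax, ay, az, claw], ...]]. A call has 1 to 20 rows; each row is the pose to reach, as a shift and turn from the pose commanded when the call began, along the tool's axes at that moment; what a row does not reach only later rows make up. A row lasts 1/10 s, in which the tool goes at most 50 mm and 8.59 degrees, less where a joint would pass 70% of its speed; a pose out of reach is approached as far as the arm can. A call with a gripper value outside its range is refused whole. The fingers move at their own pace and stop on an object; "grip_force" is the grip in N (left out, the last holds). Time passes only in rows, so rows that repeat a pose let the fingers close. It gives the time, the measured TCP pose, the force, the opening and the grip force at its end, in the units of the state.
- arm.observe(): the state, without advancing time (a new reading comes with each control period).
- viewer.capture(name): name is "scene" or "top"; returns the picture (480x640x3 uint8, red, green, blue); there is no depth.
- viewer.camera_model(name): a dict with "camera_matrix" (3x3 intrinsics, pixels), "dist" ([k1, k2, p1, p2, k3] as OpenCV has them; the pictures are not rectified), "R" (3x3) and "t" (3): a world point X has camera coordinates R X + t. Camera axes: x right, y down, z forward; pixel columns grow to the right and rows downward; lengths in m; the calibration is good to about 2 mm. A picture is of the moment at which its call begins. camera_model takes no time and is no camera call.
- arm.sign_off(): hands the job in; it is judged then, once.
The state is a dict: "clock": time; "q": joint angles; "joint_vel": joint speeds; "joint_efforts": joint torques, N m; "position": TCP position; "eef_rot": TCP orientation; "wrist_force": force on the tool from outside, world axes, zero at the start; "torque": the same for the moment, N m; "grip_width": finger opening in m; "finger_force": force on a finger pad.
Only numpy, scipy, OpenCV 4.12 (cv2) and the standard library are available. Lean on these libraries where they do the work, as an engineer would, in place of code of your own. Each camera call takes 0.05 s, during which the arm holds its last target. There are 200 camera calls.

TASK

First push the small wooden display board round on its pivot pin until it rests against its stop pin. Then take the turned jar out of the counter rack - lift it straight up clear of the front rail, then draw it out forward - and stand it upright on the middle of the board's round inlay, with the board still at its stop. Leave the sanding block in the rack, and the tape roll, price block and key fob where they are.

Things in the scene. Friction and masses are not known exactly. Their poses are not given: they have to be found in the camera images.
- rack: Low wooden counter rack, fixed, 90 mm deep (x), 234 mm wide (y). Origin: centre of its underside; front with the rail at -x. The floor on which things stand is 30 mm above the table. End cheeks 12 mm thick at y = +/-111 mm, 78 mm high above the table; back board 10 mm thick at x = +40 mm, 70 mm high. Two places, at about y = +46 and -46 mm: jar in one, sanding block in the other
- rack_rail (a point): Middle of the top of the rack's round front rail, 12 mm thick, along y of the rack at its x = -39 mm; this top is 72 mm above the table, 42 mm above the rack's floor (the space under the rail is open). Axes as those of the rack
- jar_center (a point): The turned wooden jar with a knobbed lid (fixed on) that stands in the rack: round, 47 mm across at its widest, about 38 to 44 mm above its underside, 73 mm high with the knob, about 100 g, flat underside. This point is its centre half-way up, 36.5 mm above its underside, z up. Grip it from above round its widest part, fingers either side along the rack's y
- block: bystander: sanding block 39 x 65 x 28 mm, loose, lying in the rack's other place with its 65 mm along the rack's width; origin at the centre of its underside. To stay where it is
- tape: bystander: roll of tape, 104 mm across, 25 mm high, lying loose on the table; origin at the centre of its underside. To stay where it is
- tag: bystander: flat wooden price block 56 x 82 x 8 mm, lying loose on the table; origin at the centre of its underside. To stay where it is
- fob: bystander: wooden key fob 20 x 50 x 8 mm, lying loose on the table; origin at the centre of its underside. To stay where it is
- pivot (a point): The fixed pivot pin of the display board, at the level of the board's top, 22 mm above the table. Axes are those of the fixed stand under the board, a plate 5 mm thick (x from -70 to +15 mm, y from -50 to +30 mm of the pin). A stop pin 10 mm thick stands on it at x = -60, y = -42.5 mm, 24 mm high above the table. At its stop the board points along -x of this frame
- board (a joint): Angle of the display board about the pivot pin in rad: 0 = against the stop pin; positive = swung away from it, clockwise seen from above (free end towards +y of the stand); range 0 to 1.4, starts between 0.65 and 1.0. It stays where it is left; pushing sideways on its edge near the free end takes 1 to 2 N
- inlay (a point): Centre of the round inlay (60 mm across, flush) on the board's upper face, 22 mm above the table, 58 mm from the pivot pin. Its frame turns with the board: -x points to the free end, z up. The board is plywood, 110 x 75 x 16 mm (underside 6 mm above the table); its free end is 34 mm beyond this point, its long edges 37.5 mm either side; the edge at +y is the one to push
There are look-alikes about, which are no part of the job. Leave any black or purple look-alike of the part that bears jar_center alone.

How it is judged:
On the way, in this order (a step that is already met when the one before it is completed fails the run):
1. the board rests against its stop (within 0.06 rad) while the jar is still in its place in the rack (moved less than 10 mm) (value of joint board below 0.06 rad and distance of jar_center from where it was at the start of the episode below 0.01 m), for 0.2 s.
2. the jar is lifted until its underside is about level with the top of the rail, still behind the rail (z of jar_center in the frame of rack above 0.105 m and x of jar_center in the frame of rack above -0.039 m).
3. the jar is out in front of the rail, within the rack's width (x of jar_center in the frame of rack below -0.06 m and y of jar_center in the frame of rack between -0.117 and 0.117 m).
At the end, for the whole second after the job is handed in: The board is within 0.07 rad of its stop; the jar stands upright (within 0.08 rad) on the board with its centre within 15 mm of the inlay's centre, released and at rest; the sanding block, tape roll, price block and key fob are within 20 mm of where they were (value of joint board below 0.07 rad and horizontal distance between jar_center and inlay below 0.015 m and z of jar_center in the frame of inlay between 0.033 and 0.04 m and angle between jar_center's own z axis and vertical below 0.08 rad and linear speed of jar below 0.02 m/s and distance of each of block, tape, tag, fob from where it was at the start of the episode below 0.02 m); the robot touches nothing.
It fails at once if the jar is tipped over (more than 0.6 rad) (angle between jar_center's own z axis and vertical above 0.6 rad).
It fails at once if the sanding block, tape roll, price block or key fob is moved by more than 20 mm (distance of any of block, tape, tag, fob from where it was at the start of the episode above 0.02 m).
It also fails if it takes over 58 s, if anything falls off the work surface, if the arm or the gripper's body presses on something with over 40 N, if the wrist force passes 120 N, or if a joint passes its speed limit or range.

## Working session

There is one attempt and no reset: what is moved stays moved. The work goes in short steps, Python scripts to look and compute and a tool call to move; the robot and the scene stay as the last step left them, time stands still between calls to the robot, and variables do not carry over. Pictures are saved under pics/ and viewed, at most 10 in all, crops included, and the job is handed in when it is done.

Besides the shell and the picture viewer there is one more tool, called after "Request:" as name([rows], argument=value, ...), one row to a line, values as JSON. servo_tool: Moves the arm, as the interface text tells. Its arguments: {"type":"object","properties":{"steps":{"type":"array"},"grip_force":{"type":"number"}},"required":["steps"]}

```bash
mkdir -p pics; cat > h.py <<'E'
import numpy as np, cv2
from plant import arm, viewer
def ray(n,uv):
    m=viewer.camera_model(n);K=np.array(m["camera_matrix"]);R=np.array(m["R"]);t=np.array(m["t"]).ravel()
    p=cv2.undistortPoints(np.array(uv,float).reshape(-1,1,2),K,np.array(m["dist"],float)).reshape(-1,2)
    d=np.c_[p,np.ones(len(p))]@R
    return -R.T@t,d
def onplane(n,uv,z):
    c,d=ray(n,uv); return c+d*((z-c[2])/d[:,2])[:,None]
def proj(n,X):
    m=viewer.camera_model(n)
    return cv2.projectPoints(np.array(X,float).reshape(-1,1,3),cv2.Rodrigues(np.array(m["R"]))[0],np.array(m["t"],float),np.array(m["camera_matrix"]),np.array(m["dist"],float))[0].reshape(-1,2)
def snap(n,f):
    im=viewer.capture(n)[:,:,::-1].copy(); cv2.imwrite(f"pics/{f}.png",im); return im
E
python3 - <<'E'
from h import *
for n in("scene","top"):
    snap(n,n+"0"); m=viewer.camera_model(n); print(n,ray(n,[[320,240]]))
print(arm.observe())
E
```

```text
scene (array([-0.00415424,  1.30120844,  0.90439237]), array([[ 0.33563396, -0.78521989, -0.52036536]]))
top (array([0.29139564, 0.0762828 , 1.68117664]), array([[ 0.15356493, -0.01873421, -0.98799531]]))
{'clock': 0.1, 'q': array([-1.36476558e+00,  2.59276662e-01,  1.53595272e+00,  1.68717154e-05,
        1.34799394e+00, -2.02848802e-01]), 'joint_vel': array([ 1.73771497e-05, -1.04957270e-03, -3.60058329e-03,  4.98629105e-04,
        1.59230009e-03,  3.51947228e-04]), 'joint_efforts': array([ 2.71527868e-03, -4.46968746e+01, -2.91247183e+01, -2.78293292e-04,
        6.22201725e-03,  2.41720653e-05]), 'position': array([ 0.21857623, -0.50420159,  0.23056269]), 'eef_rot': array([-3.13999872e+00, -3.44628208e-04,  4.08875528e-01]), 'wrist_force': array([ 0.26427395, -0.82316206,  0.86231804]), 'torque': array([ 0.03311805, -0.03848532, -0.04266145]), 'finger_force': 0.0, 'grip_width': 0.08531417583237169}
```

View pics/scene0.png

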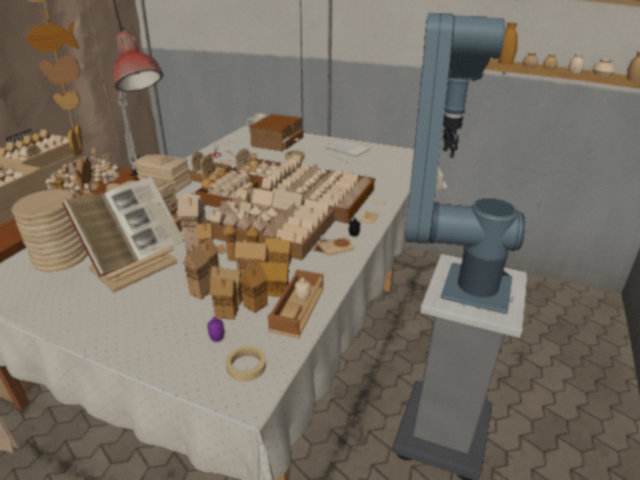

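View pics/top0.png

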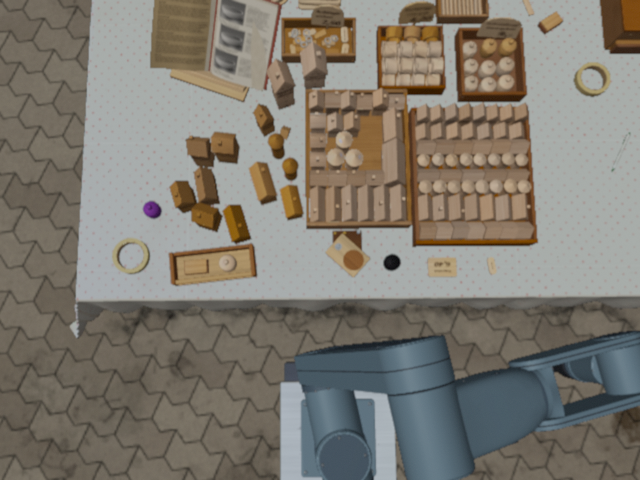

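The top view shows the rack around (213,265), the jar at (228,263), the board and stand at (347,253), a black look-alike at (392,262), the tag at (442,266), the fob at (491,265) and the tape at (130,255). I'll take an enlarged crop with a few coordinates.

```bash
python3 - <<'E'
from h import *
im=cv2.imread("pics/top0.png")
a=cv2.resize(im[220:295,160:270],None,fx=7,fy=7,interpolation=cv2.INTER_CUBIC)[:, :770]
b=cv2.resize(im[220:295,310:420],None,fx=7,fy=7,interpolation=cv2.INTER_CUBIC)
for o,i,x0 in((1,a,160),(2,b,310)):
    for k in range(0,110,10):
        cv2.line(i,(k*7,0),(k*7,8),(0,0,255),1); cv2.putText(i,str(x0+k),(k*7,20),0,.4,(0,0,255))
    for k in range(0,75,10): cv2.line(i,(0,k*7),(8,k*7),(0,0,255),1); cv2.putText(i,str(220+k),(10,k*7+4),0,.4,(0,0,255))
    cv2.imwrite(f"pics/crop{o}.png",i)
s=cv2.imread("pics/scene0.png"); c=s[180:340,260:390]; cv2.imwrite("pics/crop3.png",cv2.resize(c,None,fx=3.7,fy=3.7,interpolation=cv2.INTER_CUBIC))
print(onplane("top",[[228,263]],.1),onplane("top",[[347,253],[392,262]],.022))
E
```

```text
[[0.47567171 0.2978853  0.1       ]] [[ 0.51084135 -0.03241907  0.022     ]
 [ 0.48374288 -0.16119034  0.022     ]]
```

View pics/crop1.png

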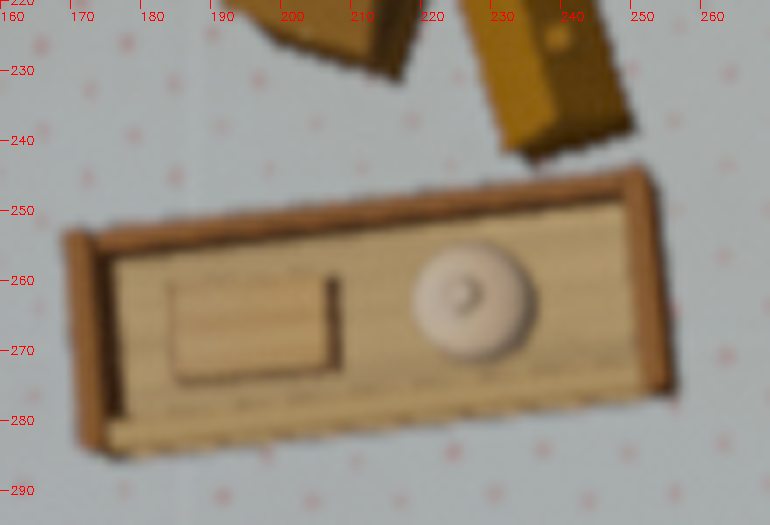

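View pics/crop2.png

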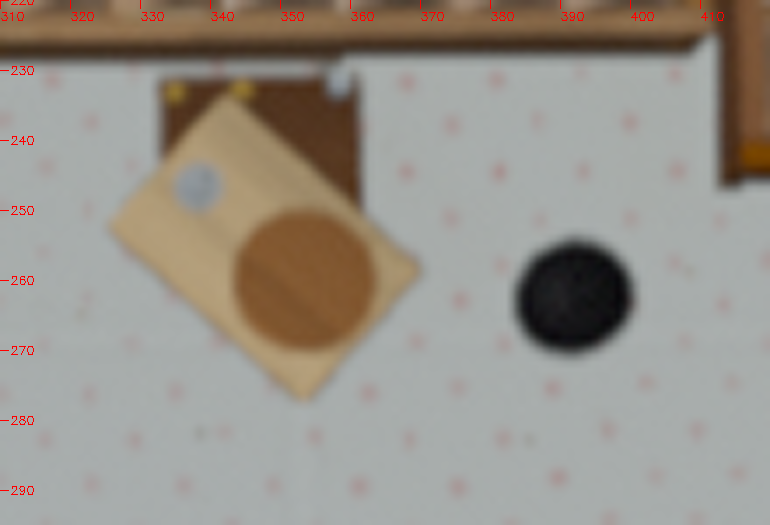

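View pics/crop3.png

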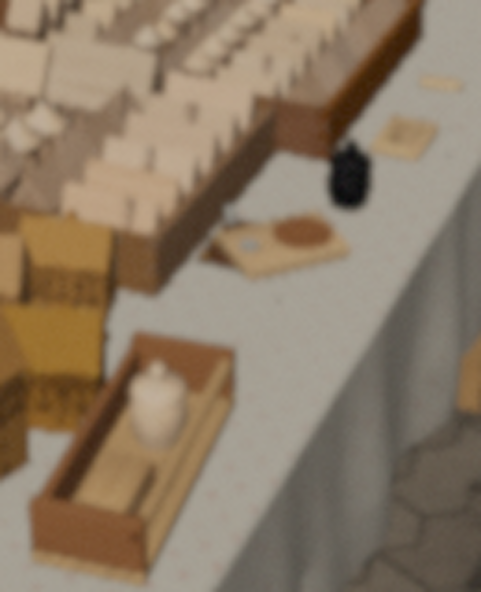

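The crops show:
- **Pivot, inlay and stop:** pivot pin at px (338.2,246.7), inlay centre at (353.6,259.8), stop pin at about (358,231.5).
- **Rack:** cheek-top corners at about (169,253.5), (252.5,244.5), (256.5,276) and (171.5,284).
- **Jar:** outline centre at about (227.6,263.2), knob at (226,262).

```bash
python3 - <<'E'
from h import *
np.set_printoptions(precision=4,suppress=True)
b=onplane("top",[[338.2,246.7],[353.6,259.8],[369.3,258.5],[353.3,276.8],[325.8,252.2]],.022)[:,:2]; s=onplane("top",[[358.3,231.8]],.024)[0,:2]
print("pivot,inlay,corners",b,"stop",s)
d=b[1]-b[0]; v=s-b[0]
print("len inlay",np.hypot(*d),"stop",np.hypot(*v),"(73.5)")
st=np.arctan2(v[1],v[0])-np.arctan2(-.0425,-.060); bd=np.arctan2(-d[1],-d[0]); print("stand yaw",st,"board yaw",bd,"angle",(st-bd))
c=onplane("top",[[169,253.5],[252.5,244.5],[256.5,276],[171.5,284]],.078)[:,:2]
print("rack",c,np.linalg.norm(c[0]-c[1]),np.linalg.norm(c[1]-c[2]),"ctr",c.mean(0),"yaw",[np.arctan2(*(e*[-1,1])) for e in (c[0]-c[1],c[3]-c[2])])
j=onplane("top",[[227.6,263.2]],.071)[0]; k=onplane("top",[[226,262]],.102)[0]; print("jar",j,k)
im=cv2.imread("pics/scene0.png"); h=cv2.cvtColor(im,cv2.COLOR_BGR2HSV)
print("proj of jar centre in scene",proj("scene",[[j[0],j[1],.071],[j[0],j[1],.103]]), "pivot/inlay",proj("scene",np.c_[b[:2],[.022]*2]))
E
```

```text
pivot,inlay,corners [[ 0.5293 -0.0074]
 [ 0.491  -0.051 ]
 [ 0.4944 -0.0962]
 [ 0.4421 -0.0492]
 [ 0.5137  0.0285]] stop [ 0.5721 -0.0661]
len inlay 0.05807981093362599 stop 0.07258114902427985 (73.5)
stand yaw 1.5839695475047333 board yaw 0.8499093159725465 angle 0.7340602315321868
rack [[0.5061 0.4644]
 [0.5294 0.2337]
 [0.4415 0.222 ]
 [0.4215 0.455 ]] 0.231918844252575 0.08864038228898968 ctr [0.4746 0.3438] yaw [np.float64(0.1008278413142945), np.float64(0.08567273421720772)]
jar [0.4785 0.3031 0.071 ] [0.4782 0.3031 0.102 ]
proj of jar centre in scene [[302.3781 285.7613]
 [302.1945 276.9665]] pivot/inlay [[326.6517 245.1506]
 [341.1    241.5306]]
```

Request:
servo_tool([
  [[60,-58,5,0,0,4,1],[120,-115,10,0,0,8,1],[180,-173,15,0,0,12,1],[240,-230,20,0,0,16,1],[300,-288,25,0,0,20,1],[383,-368,30,0,0,23.4,1],[383,-368,30,0,0,23.4,1],[383,-368,30,0,0,23.4,1],[383,-368,30,0,0,23.4,1],[383,-368,30,0,0,23.4,1],[383,-368,30,0,0,23.4,1],[383,-368,30,0,0,23.4,1],[383,-368,30,0,0,23.4,1],[383,-368,30,0,0,23.4,1],[383,-368,30,0,0,23.4,1],[383,-368,30,0,0,23.4,1]],
])

```text
clock: 1.7
position: [0.4236, -0.0159, 0.2014]
eef_rot: [3.141, -0.0, -0.002]
wrist_force: [-0.8, 0.0, -0.0]
grip_width: 0.0005
finger_force: 0.0
```

Request:
servo_tool([
  [[0,0,50,0,0,0,1],[0,0,100,0,0,0,1],[0,0,150,0,0,0,1],[0,0,175,0,0,0,1],[0,0,188,0,0,0,1],[0,0,188,0,0,0,1],[6,5,188,0,0,0,1],[12,10,188,0,0,0,1],[18,15,188,0,0,0,1],[21,22,188,0,0,0,1],[24,29,188,0,0,0,1],[28,36,188,0,0,0,1],[32,43,188,0,0,0,1],[37,49,188,0,0,0,1],[42,55,188,0,0,0,1],[48,61,188,0,0,0,1],[48,61,188,0,0,0,1]],
])

```text
clock: 3.4
position: [0.4732, -0.0769, 0.0134]
eef_rot: [3.141, -0.001, -0.0]
wrist_force: [-0.6, 1.0, 0.6]
grip_width: -0.0001
finger_force: 0.0
```

Request:
servo_tool([
  [[2,1,0,0,0,0,1],[4,2,0,0,0,0,1],[6,3,0,0,0,0,1],[7,3,0,0,0,0,1],[7,3,0,0,0,0,1]],
])

```text
clock: 3.9
position: [0.4789, -0.0787, 0.0133]
eef_rot: [3.142, -0.0, 0.0]
wrist_force: [-1.1, -1.6, -1.0]
grip_width: 0.0002
finger_force: 0.7
```

Light contact so far, so I'll keep pushing in small steps until the force rises.

Request:
servo_tool([
  [[1,0,0,0,0,0,1],[2,0,0,0,0,0,1],[3,0,0,0,0,0,1],[3,0,0,0,0,0,1]],
])

```text
clock: 4.3
position: [0.4819, -0.0787, 0.0133]
eef_rot: [3.142, -0.0, 0.0]
wrist_force: [-1.2, -0.7, -0.5]
grip_width: -0.0001
finger_force: 0.9
```

```bash
python3 - <<'E'
from h import *
im=snap("top","p1"); cv2.imwrite("pics/p1c.png",cv2.resize(im[215:290,300:410],None,fx=7,fy=7,interpolation=cv2.INTER_CUBIC))
print(arm.observe()["wrist_force"])
E
```

```text
[-1.61616703 -0.93899148 -0.25740999]
```

View pics/p1c.png

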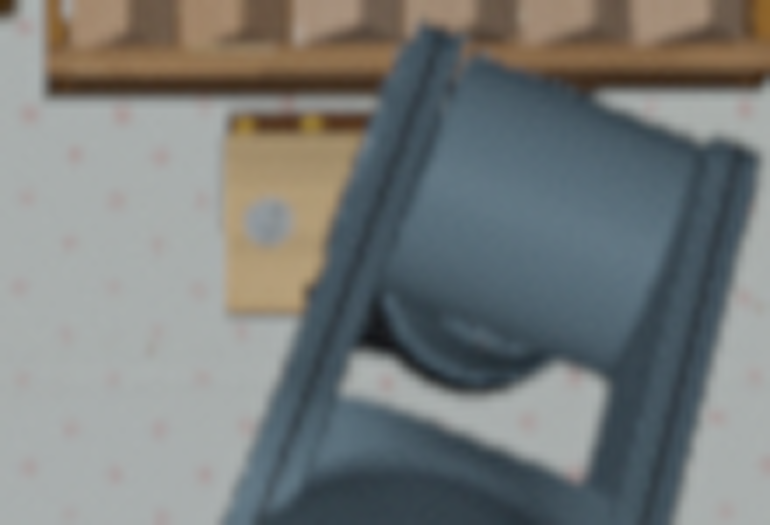

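The picture shows the board nearly square to its stand, with the top edge running (230,130)–(360,133) in the crop. The arm hides the stop pin and the force is still only friction, so I'll push further.

Request:
servo_tool([
  [[1,0,0,0,0,0,1],[2,0,0,0,0,0,1],[2,0,0,0,0,0,1]],
])

```text
clock: 4.65
position: [0.4828, -0.0787, 0.0132]
eef_rot: [-3.141, 0.002, 0.001]
wrist_force: [-4.8, -3.5, 2.5]
grip_width: -0.0001
finger_force: 2.7
```

Request:
servo_tool([
  [[1,0,0,0,0,0,1],[1,0,0,0,0,0,1],[1,0,0,0,0,0,1]],
])

```text
clock: 4.95
position: [0.4829, -0.0787, 0.0131]
eef_rot: [-3.141, 0.004, 0.001]
wrist_force: [-8.5, -4.2, 4.6]
grip_width: -0.0003
finger_force: 4.1
```

The force rose with no further motion, so the board is at its stop (x = 0.483). I'll retreat, rise and go over the jar.

Request:
servo_tool([
  [[-10,0,0,0,0,0,1],[-35,0,0,0,0,0,1],[-35,0,-50,0,0,0,0.25],[-35,0,-100,0,0,0,0.25],[-35,0,-140,0,0,0,0.25],[-35,0,-187,0,0,0,0.25],[-28,-50,-187,0,0,-1,0.25],[-25,-100,-187,0,0,-2,0.25],[-20,-150,-187,0,0,-3,0.25],[-15,-200,-187,0,0,-4,0.25],[-12,-250,-187,0,0,-5,0.25],[-10,-300,-187,0,0,-5.3,0.25],[-8,-345,-187,0,0,-5.3,0.25],[-7,-382,-187,0,0,-5.3,0.25],[-7,-382,-187,0,0,-5.3,0.25],[-7,-382,-187,0,0,-5.3,0.25],[-7,-382,-187,0,0,-5.3,0.25],[-7,-382,-187,0,0,-5.3,0.25]],
])

```text
clock: 6.75
position: [0.4779, 0.3021, 0.2004]
eef_rot: [-3.142, -0.0, 0.091]
wrist_force: [0.2, -0.5, 0.1]
grip_width: 0.0643
finger_force: 0.0
```

```bash
python3 - <<'E'
from h import *
np.set_printoptions(precision=4,suppress=True)
t=snap("top","t2"); s=snap("scene","s2")
c=lambda i,x,y:cv2.resize(i[y:y+75,x:x+56],None,fx=7,fy=7,interpolation=cv2.INTER_CUBIC)
cv2.imwrite("pics/c2.png",np.hstack([c(t,330,215),c(s,270,235)]))
E
```

```text
(no output)
```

View pics/c2.png

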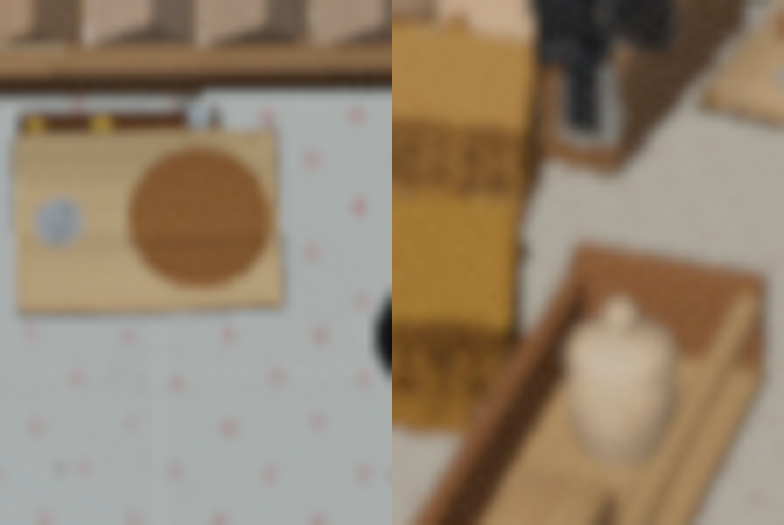

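The left half shows the board at its stop with the inlay centre at px (358.5,246.0). The right half shows the jar's knob at scene px (302.6,279.3), which agrees with the estimate. Now I'll descend and grip.

Request:
servo_tool([
  [[0,-1,40,0,0,0,0.25],[0,-1,80,0,0,0,0.25],[0,-1,105,0,0,0,0.25],[0,-1,125,0,0,0,0.25],[0,-1,142,0,0,0,0.25],[0,-1,152,0,0,0,0.25],[0,-1,152,0,0,0,0.25],[0,-1,152,0,0,0,0.25]],
], grip_force=30)

```text
clock: 7.65
position: [0.4782, 0.3041, 0.0489]
eef_rot: [-3.141, -0.001, 0.092]
wrist_force: [1.3, -0.1, -0.3]
grip_width: 0.0643
finger_force: 0.0
```

Request:
servo_tool([
  [[0,0,0,0,0,0,0.4],[0,0,0,0,0,0,0.5],[0,0,0,0,0,0,0.7],[0,0,0,0,0,0,0.7],[0,0,0,0,0,0,0.7],[0,0,0,0,0,0,0.7]],
])

```text
clock: 8.25
position: [0.4785, 0.3044, 0.0498]
eef_rot: [-3.141, -0.003, 0.093]
wrist_force: [-1.5, -1.1, 6.8]
grip_width: 0.0441
finger_force: 30.6
```

The width is 44 mm where I expected 47, so I'm gripping a little high. I'll open, go 5 mm lower and regrip.

Request:
servo_tool([
  [[0,0,0,0,0,0,0.25],[0,0,0,0,0,0,0.25],[0,0,0,0,0,0,0.25],[0,0,3,0,0,0,0.25],[0,0,6,0,0,0,0.25],[0,0,6,0,0,0,0.4],[0,0,6,0,0,0,0.5],[0,0,6,0,0,0,0.7],[0,0,6,0,0,0,0.7],[0,0,6,0,0,0,0.7],[0,0,6,0,0,0,0.7]],
])

```text
clock: 9.35
position: [0.4775, 0.3042, 0.0423]
eef_rot: [3.142, 0.0, 0.093]
wrist_force: [0.5, 0.8, -1.6]
grip_width: 0.0441
finger_force: 30.7
```

Request:
servo_tool([
  [[0,0,-5,0,0,0,0.7],[0,0,-15,0,0,0,0.7],[0,0,-30,0,0,0,0.7],[0,0,-45,0,0,0,0.7],[0,0,-60,0,0,0,0.7],[0,0,-70,0,0,0,0.7],[0,0,-70,0,0,0,0.7],[0,0,-70,0,0,0,0.7]],
])

```text
clock: 10.15
position: [0.4776, 0.3042, 0.1125]
eef_rot: [-3.141, -0.0, 0.093]
wrist_force: [-0.3, 0.0, -2.2]
grip_width: 0.0441
finger_force: 30.8
```

```bash
python3 - <<'E'
from h import *
s=snap("scene","s3"); cv2.imwrite("pics/c3.png",cv2.resize(s[215:315,250:360],None,fx=5,fy=5,interpolation=cv2.INTER_CUBIC))
E
```

```text
(no output)
```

View pics/c3.png

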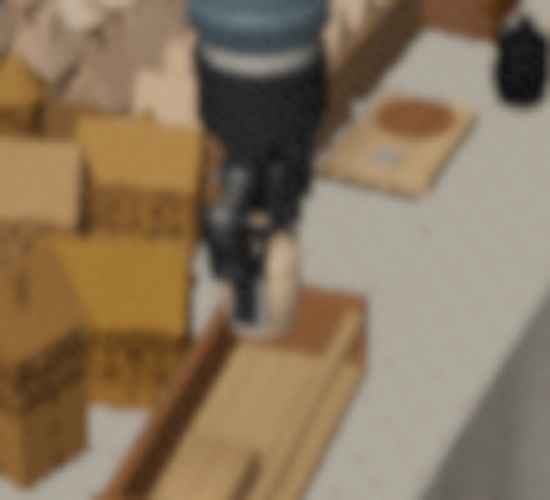

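The jar hangs upright between the fingers above the rack at crop px (265,285), with the board at upper right. I'll draw it out forward, then carry it over the board.

Request:
servo_tool([
  [[-15,0,0,0,0,0,0.7],[-40,0,0,0,0,0,0.7],[-70,0,0,0,0,0,0.7],[-100,0,0,0,0,0,0.7],[-110,0,0,0,0,0,0.7],[-110,20,0,0,0,0,0.7],[-110,50,0,0,0,0,0.7],[-110,90,0,0,0,0,0.7],[-90,130,0,0,0,0,0.7],[-70,170,0,0,0,0,0.7],[-50,210,0,0,0,0,0.7],[-30,250,0,0,0,0,0.7],[-15,290,0,0,0,0,0.7],[0,330,0,0,0,0,0.7],[10,355,0,0,0,0,0.7],[18,372,0,0,0,0,0.7],[18,372,0,0,0,0,0.7],[18,372,0,0,0,0,0.7]],
])

```text
clock: 12.0
position: [0.5295, -0.0639, 0.1117]
eef_rot: [-3.14, 0.001, 0.092]
wrist_force: [0.1, 0.5, -1.7]
grip_width: 0.0445
finger_force: 31.0
```

Request:
servo_tool([
  [[1,1,25,0,0,0,0.7],[1,1,50,0,0,0,0.7],[1,1,65,0,0,0,0.7],[1,1,72,0,0,0,0.7],[1,1,74,0,0,0,0.7],[1,1,75,0,0,0,0.7],[1,1,75,0,0,0,0.7]],
])

```text
clock: 12.7
position: [0.5316, -0.0652, 0.0381]
eef_rot: [3.141, -0.001, 0.093]
wrist_force: [0.4, -0.2, -1.0]
grip_width: 0.0445
finger_force: 31.0
```

Request:
servo_tool([
  [[0,0,1,0,0,0,0.7],[0,0,2,0,0,0,0.7],[0,0,2,0,0,0,0.7],[0,0,2,0,0,0,0.7]],
])

```text
clock: 13.1
position: [0.5311, -0.0655, 0.0354]
eef_rot: [3.142, -0.0, 0.093]
wrist_force: [0.2, 0.4, -1.5]
grip_width: 0.0441
finger_force: 31.0
```

Request:
servo_tool([
  [[0,0,0.5,0,0,0,0.7],[0,0,1,0,0,0,0.7],[0,0,1,0,0,0,0.7]],
])

```text
clock: 13.4
position: [0.531, -0.0654, 0.0342]
eef_rot: [-3.142, 0.0, 0.093]
wrist_force: [-0.8, 0.7, -0.8]
grip_width: 0.0446
finger_force: 31.0
```

Request:
servo_tool([
  [[0,0,0.5,0,0,0,0.7],[0,0,1,0,0,0,0.7],[0,0,1,0,0,0,0.7]],
])

```text
clock: 13.7
position: [0.5312, -0.0654, 0.0339]
eef_rot: [3.141, -0.0, 0.093]
wrist_force: [-1.8, 1.5, 4.2]
grip_width: 0.0447
finger_force: 31.3
```

The jar is down on the board. I'll release it, rise and look.

Request:
servo_tool([
  [[0,0,0,0,0,0,0.45],[0,0,0,0,0,0,0.35],[0,0,0,0,0,0,0.2],[0,0,0,0,0,0,0.2],[0,0,-10,0,0,0,0.2],[0,0,-40,0,0,0,0.2],[0,0,-80,0,0,0,0.2],[0,0,-120,0,0,0,0.2],[0,0,-170,0,0,0,0.2],[-30,-50,-170,0,0,0,0.2],[-60,-100,-170,0,0,0,0.2],[-80,-150,-170,0,0,0,0.2],[-100,-200,-170,0,0,0,0.2],[-100,-250,-170,0,0,0,0.2],[-100,-290,-170,0,0,0,0.2],[-100,-290,-170,0,0,0,0.2]],
])

```text
clock: 15.3
position: [0.4032, 0.2181, 0.2043]
eef_rot: [-3.14, -0.001, 0.097]
wrist_force: [-0.8, -0.1, 0.4]
grip_width: 0.0685
finger_force: 0.0
```

```bash
python3 - <<'E'
from h import *
t=snap("top","t4"); s=snap("scene","s4")
c=lambda i,x,y:cv2.resize(i[y:y+75,x:x+56],None,fx=7,fy=7,interpolation=cv2.INTER_CUBIC)
cv2.imwrite("pics/c4.png",np.hstack([c(t,330,215),c(s,315,195)]))
I=[.5305,-.0654]
print(proj("top",[[*I,.064],[*I,.095],[*I,.022]]),proj("scene",[[*I,.064],[*I,.093],[*I,.022]]))
E
```

```text
[[359.54637983 244.00037848]
 [360.4950012  242.34844557]
 [358.31638349 246.14230686]] [[332.64080754 227.43287343]
 [332.78129255 220.40835084]
 [332.44076875 237.38937191]]
```

View pics/c4.png

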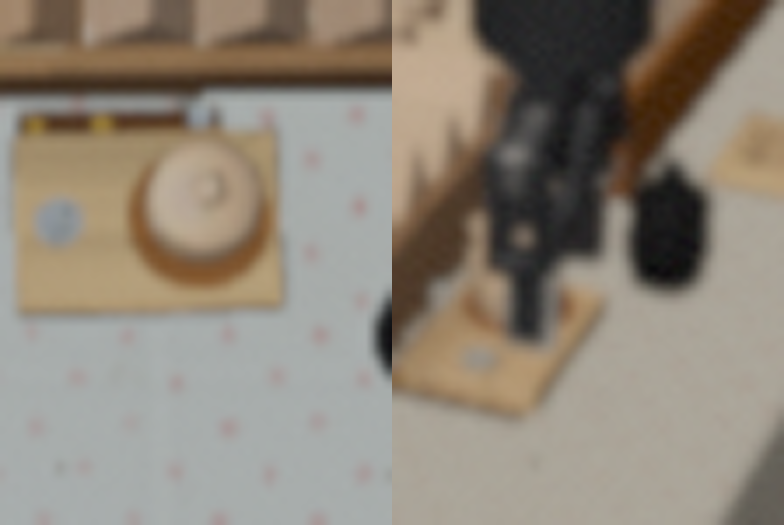

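The left half shows the jar standing on the inlay: body centre at px (359.3,243.6) against (359.5,244.0) predicted, and knob at (359.9,241.9) against (360.5,242.3). It is upright and about 1–2 mm off centre, and the board hasn't moved. I'm handing in.

```bash
python3 -c "
from plant import arm
print(arm.sign_off())"
```

```text
the job is handed in; nothing more can be done
None
```

The job is handed in: the last picture shows the board at its stop and the jar upright, about 1–2 mm from the inlay's centre; I touched no bystander knowingly, but did not re-measure them, and the hand-in returned no verdict.

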